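Shut and lock the access panel of the airbrush fume filter

ROBOT

A 6-joint arm with a two-finger parallel gripper is mounted at the origin on a cart in front of the work surface, level with it; the furniture and walls round the work are solid. World frame = base frame: x ahead of the robot, y to its left, z up, the work surface at z = 0. Lengths are in m, angles in degrees, forces in N, time in s.
With the tool pointing down it reaches from about 0.4 to 0.925 m from the base axis. Payload 3.4 kg.
Tool frame: the origin (TCP) lies midway between the tips of the shut fingers; the grasp point (between the pads) lies 19 mm behind it; z points along the fingers, y is the direction in which the jaws open and shut (so a half turn about z gives the same grasp; the last joint's range is limited). The gripper opens to 85 mm and grips with 20 to 120 N. Pads are 22 mm wide; open, the fingers measure 114 mm over their backs; the gripper's body (76 mm by 85 mm) begins 54 mm behind the grasp point. The pads swing forward as they close: fully open they stand 13 mm farther back than shut.
Start: joints at [65.059, 17.578, 86.31, -0, 76.112, -4.211], TCP at [0.204, 0.538, 0.231] pointing down, gripper open.
Joint ranges: [-179.03, 179.03], [-60, 130.46], [8.19, 133.38], [-81.62, 261.62], [5.75, 156.47], [-153.77, 153.77]. Speed limits (degrees/s): [147.25, 147.25, 180, 180, 180, 180].

INTERFACE

Orientations are given as a 3x3 rotation matrix whose columns are the frame's x, y, z axes.
In Python, from plant import r gives the robot as it stands. The module is installed in compiled form; this text tells all that it offers.
- The arm moves only by the tool carry_out, never from a script. Its argument "plan" is one flat list of numbers, 7 for each row, row after row: the turn, a rotation vector about the world's x, y, z in rad, then the shift along the world's x, y, z in m, then the finger opening in m, from 0 to 0.0854. In form: [rx, ry, rz, x, y, z, fingers, rx, ry, rz, x, y, z, fingers, ...]. A call has 1 to 8 rows; each row shifts and turns the commanded pose from where the row before left it; what a row does not reach is not made up. A row lasts 1/8 s, in which the tool goes at most 62.5 mm and 10.7 degrees, less where a joint would pass 70% of its speed; a pose out of reach is approached as far as the arm can. A call is refused whole if a number of a shift passes 0.0625 or a number of a turn 0.188, either way. A call with a gripper value outside its range is refused whole. The fingers move at their own pace and stop on an object; the grip force is fixed at half the most. Time passes only in rows, so rows that do not move let the fingers close. It gives the time, the measured TCP pose, the force and the opening at its end, in the units of the state.
- r.sense(): the state, without advancing time (a new reading comes with each control period).
- r.snapshot(name): name is "side" or "top" or "wrist"; returns a dict with "frame" (480x640x3 uint8, blue, green, red), "fx", "fy", "cx", "cy" (pixels), "position" and "attitude" of the camera in the world. Camera axes: x right, y up, looking along -z (the intrinsics and any distortion apply to the point x, -y, -z); pixel columns grow to the right and rows downward; lengths in m; the calibration is good to about 2 mm. A picture is of the moment at which its call begins. There is no depth.
- r.hand_in(): hands the job in, once; it reports no verdict.
Trained networks look in the newest picture that a camera, given by its name, has taken for a name from the list of things; names that differ only in an ending like _2 or _b are one class to them, and where a whole thing is asked for, a point or a joint stands for the part that bears it (a point fixed in the world has none). Each returns a list of dicts, best first, with "score" (0 to 1); they miss things now and then, are a little off and sometimes report something else, mostly with a low value. They report only what shows in the picture. A call takes as long as a camera call.
- r.recognise(camera, target): "xy" ([column, row] as shares, 0 to 1, of the picture: columns of its width, rows of its height, amid what is visible of it).
- r.regions_of(camera, target): "region" (480x640 bool, what is visible of it) and "xy" ([column, row] as shares, 0 to 1, of the picture: columns of its width, rows of its height, amid what is visible of it).
The state is a dict: "t": time; "joints": joint angles; "dq": joint speeds; "tau": joint torques, N m; "tcp_pos": TCP position; "orientation": TCP orientation; "wrist_force": force on the tool from outside, world axes, zero at the start; "moment": the same for the moment, N m; "finger_gap": finger opening in m.
Only numpy, scipy, OpenCV 4.12 (cv2) and the standard library are available. Lean on these libraries where they do the work, as an engineer would, in place of code of your own. Each camera call takes 0.05 s, during which the arm holds its last target.

TASK

The access panel on top of the low grey fume-filter case stands ajar. Push it fully shut with the fingertips, then set a fingertip in the slot of its round fastener and turn the fastener clockwise, seen from above, a quarter turn to its stop, so that the slot points at the case's front and the panel is locked. Do not raise the panel any further, grasp or lift nothing, and leave the ink jar, the screw-top tub and the eraser where they stand.

Things in the scene. Friction and masses are not known exactly. Their poses are not given: they have to be found in the camera images.
- filter_case: low grey case of an airbrush fume filter, fixed to the desk, 200 (x) x 200 (y) mm. Origin under it at desk level; the case spans x -110 to +90 mm, y -100 to +100 mm. Its x axis points from its front to its back (front faces the robot). Rim 60 mm high; the back section (x 52 to 90 mm) is 66 mm high and carries the hinge line along y at x = 52 mm, z = 60 mm
- panel (a joint): angle of the hinged access panel, rad: 0 = fully shut on the rim, grows as the front edge rises. Starts ajar, 0.35 to 0.6. Stiff hinge: it stays where it is left; about 5 N down at the front edge moves it. The panel is 6 mm thick, 200 mm wide, reaches 160 mm from the hinge to the case's front; its upper face lies 66 mm above the desk when shut
- press_left (a point): point on the panel's upper face near its front left corner: 145 mm from the hinge line, 80 mm to the case's +y side, 15 mm from the front edge; plain flat sheet, a good place to push. It moves with the panel
- press_right (a point): the same near the front right corner, 80 mm to the case's -y side. It moves with the panel
- cam (a joint): angle of the round quarter-turn fastener in the panel, rad: 0 = slot straight across the case (along its y axis), grows clockwise seen from above to the stop at 1.571 = slot along the case's x axis, pointing at the small steel mark on the panel's front edge: locked. Starts at 0 to 0.45. Friction about 0.12 N m (some 4 N at 28 mm radius); stays where it is left
- slot_center (a point): centre of the fastener's top face, on its axis, 88 mm from the hinge line; turns with it: y axis along the slot, z up out of the panel. Black disc 103 mm across, cut right across by a slot 42 mm wide, 15.7 mm deep, with a metal floor. A fixed grey collar (radius 53 to 62 mm), level with the disc's top 20 mm above the panel, surrounds it: push off-centre on a slot side wall to turn it
- ink_jar: loose ink jar with white screw lid, 50 mm across, 75 mm tall, origin under it; to the right (-y) of the case; leave it alone
- screw_tub: loose white tub with black screw lid, 76 mm across, 61 mm tall, origin under it; to the left (+y) in front of the case; leave it alone
- eraser: loose white eraser, 20 x 31 x 11 mm, origin under it, lying in front of the case; leave it alone

How it is judged:
By the outcome, as a careful person would: the job done as asked, in the order asked, and still so for the second after the job is handed in, with the robot touching nothing.
It also fails if it takes over 48 s, if anything falls off the work surface, if the arm or the gripper's body presses on something with over 40 N, if the wrist force passes 120 N, or if a joint passes its speed limit or range.

## Working session

There is one attempt and no reset: what is moved stays moved. The work goes in short steps, Python scripts to look and compute and a tool call to move; the robot and the scene stay as the last step left them, time stands still between calls to the robot, and variables do not carry over. Pictures are saved under pics/ and viewed, and the job is handed in when it is done.

Besides the shell and the picture viewer there is one more tool, called after ">>>" as name(argument=value, ...) on one line, values as JSON. carry_out: Moves the arm, as the interface text tells. Its arguments: {"type":"object","properties":{"plan":{"type":"array","items":{"type":"number"}}},"required":["plan"]}

```bash
mkdir -p pics; cat > h.py <<'E'
import numpy as np, cv2
from plant import r
def snap(c,n):
    s=r.snapshot(c); cv2.imwrite(f'pics/{n}.png',s['frame']); return s
def proj(s,P):
    R=np.array(s['attitude']); p=R.T@(np.array(P,float)-np.array(s['position']))
    return np.array([s['cx']+s['fx']*p[0]/-p[2], s['cy']+s['fy']*(-p[1])/-p[2]])
def ray(s,u,v):
    R=np.array(s['attitude']); d=R@np.array([(u-s['cx'])/s['fx'],-(v-s['cy'])/s['fy'],-1]); return np.array(s['position']),d
def onz(s,u,v,z):
    o,d=ray(s,u,v); return o+d*(z-o[2])/d[2]
E
python3 - <<'E'
from h import *
print(r.sense())
for c in ['side','top','wrist']:
    s=snap(c,c+'0'); print({k:s[k] for k in s if k!='frame'})
    for t in ['filter_case','panel','press_left','press_right','slot_center','cam','ink_jar','screw_tub','eraser']:
        print(c,t,[(round(float(d['score']),2),[round(float(d['xy'][0]*640)),round(float(d['xy'][1]*480))]) for d in r.recognise(c,t)[:2]])
print(r.sense()['t'])
E
```

```text
{'t': 0.0, 'joints': array([ 6.50582463e+01,  1.76217864e+01,  8.63831001e+01,  7.43374266e-04,
        7.61108735e+01, -4.21116151e+00]), 'dq': array([-0.01995671, -0.00760306, -0.01516925,  0.04682606, -0.02300899,
       -0.11350786]), 'tau': array([-9.51755828e-04, -4.57553458e+01, -2.51911587e+01, -1.76874337e-04,
        1.38527172e-02, -3.60477248e-07]), 'tcp_pos': array([0.20326085, 0.53713675, 0.23039097]), 'orientation': array([[-9.35253989e-01,  3.53976314e-01, -8.63412921e-04],
       [ 3.53977331e-01,  9.35252219e-01, -1.82665269e-03],
       [ 1.60917064e-04, -2.01401281e-03, -9.99997959e-01]]), 'wrist_force': array([ 0.5811865 ,  0.86491103, -0.48027735]), 'moment': array([0.04748811, 0.03532155, 0.01636248]), 'finger_gap': 0.08520916422688099}
{'fx': 477.9649032375918, 'fy': 477.9649032375918, 'cx': 320.4786826816724, 'cy': 234.36121321934536, 'position': array([0.35230751, 0.55563322, 0.66495548]), 'attitude': array([[-0.96423017,  0.16675058, -0.20604469],
       [-0.26476154, -0.64315801,  0.71850477],
       [-0.01270821,  0.74735669,  0.6643015 ]])}
side filter_c
[... 786 characters left out ...]
 slot_center [(0.95, [348, 186])]
top cam [(0.68, [347, 192])]
top ink_jar [(0.69, [423, 212])]
top screw_tub [(0.88, [189, 298])]
top eraser [(0.71, [306, 301])]
{'fx': 364.9819537204586, 'fy': 364.9819537204586, 'cx': 324.54524411091774, 'cy': 244.0996726351177, 'position': array([0.14283728, 0.56045554, 0.37465765]), 'attitude': array([[ 3.53755868e-01, -9.02948917e-01, -2.44008278e-01],
       [ 9.35337787e-01,  3.41479132e-01,  9.23862875e-02],
       [-9.63634813e-05, -2.60912354e-01,  9.65362489e-01]])}
wrist filter_case []
wrist panel []
wrist press_left []
wrist press_right []
wrist slot_center []
wrist cam []
wrist ink_jar []
wrist screw_tub [(0.71, [103, 467])]
wrist eraser []
1.5
```

View pics/side0.png

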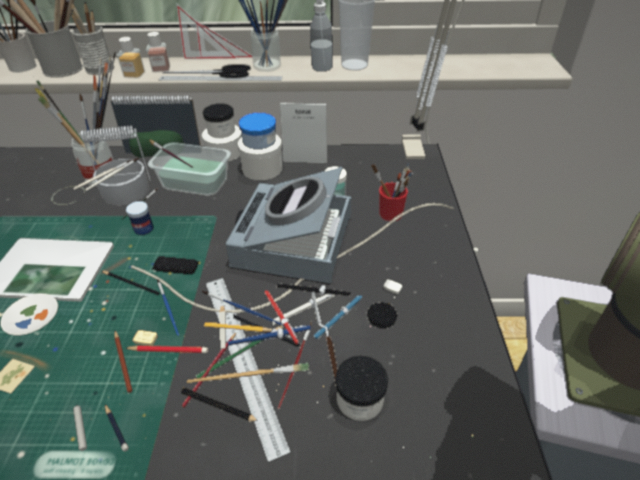

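View pics/top0.png

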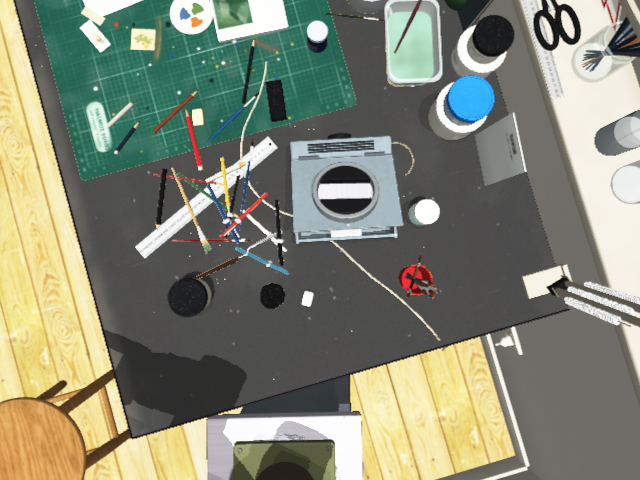

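```bash
python3 - <<'E'
import cv2
a=cv2.imread('pics/top0.png')[125:255,275:445]; cv2.imwrite('pics/topc.png',cv2.resize(a,None,fx=4.5,fy=4.5,interpolation=2))
a=cv2.imread('pics/side0.png')[160:285,220:360]; cv2.imwrite('pics/sidec.png',cv2.resize(a,None,fx=4.5,fy=4.5,interpolation=2))
E
```

```text
(no output)
```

View pics/topc.png

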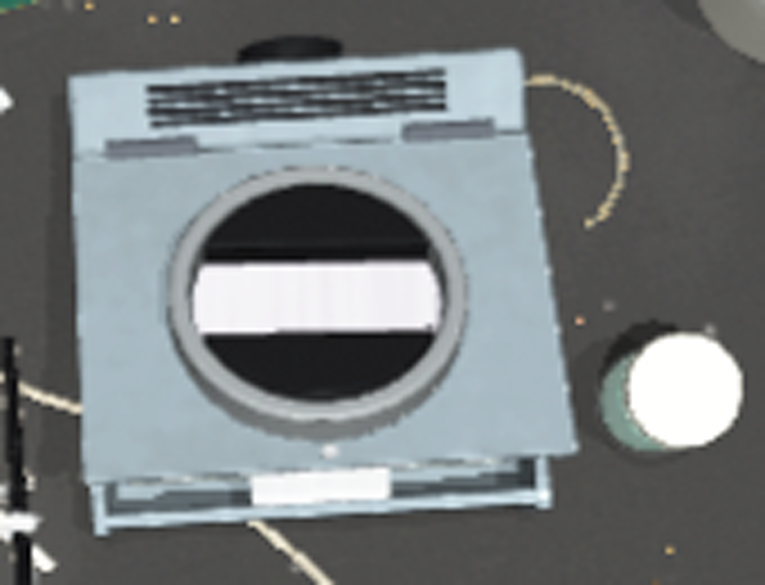

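View pics/sidec.png

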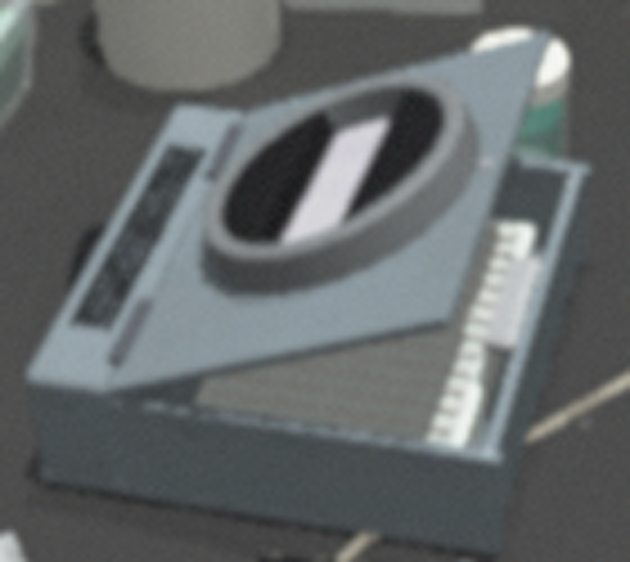

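```bash
cat > fit.py <<'E'
from h import *
from scipy.optimize import least_squares
T=dict(position=np.array([0.49105414,-0.07500523,0.99691687]),attitude=np.array([[-0.02082722,0.99882102,-0.04384972],[-0.99975538,-0.02048005,0.00835153],[0.00744364,0.04401293,0.99900323]]),fx=477.4054584636126,fy=477.4054584636126,cx=318.8404641605072,cy=228.28628230674227)
S=dict(position=np.array([0.35230751,0.55563322,0.66495548]),attitude=np.array([[-0.96423017,0.16675058,-0.20604469],[-0.26476154,-0.64315801,0.71850477],[-0.01270821,0.74735669,0.6643015]]),fx=477.9649032375918,fy=477.9649032375918,cx=320.4786826816724,cy=234.36121321934536)
def case(p,q):
    c,s=np.cos(p[2]),np.sin(p[2]); return np.array([p[0]+c*q[0]-s*q[1],p[1]+s*q[0]+c*q[1],q[2]])
def pan(th,d,y,h=.006): # d from hinge, h above lower face
    return np.array([.052-d*np.cos(th)-h*np.sin(th)*-1*-1*-1*-1 if 0 else .052-d*np.cos(th)+h*np.sin(th),y,.06+d*np.sin(th)+h*np.cos(th)])
if __name__=='__main__':
    obs=[(T,(70,76),(.09,.1,.066)),(T,(521,50),(.09,-.1,.066)),(T,(97,530),(-.11,.1,.06)),(T,(550,503),(-.11,-.1,.06)),
     (T,(85,482),'L'),(T,(578,453),'R'),(S,(30,380),(.09,.1,.066)),(S,(447,322),'L'),(S,(548,35),'R'),(S,(500,552),(-.11,.1,0)),(S,(500,460),(-.11,.1,.06)),(S,(590,170),(-.11,-.1,.06)),(S,(40,480),(.09,.1,0))]
    def f(p):
        o=[]
        for c,uv,q in obs:
            off=np.array([275,125]) if c is T else np.array([220,160])
            uv=np.array(uv)/4.5+off
            if isinstance(q,str): q=pan(p[3],.16,.1 if q=='L' else -.1)
            o.append(proj(c,case(p,q))-uv)
        return np.array(o).ravel()
    s=least_squares(f,[.6,-.12,0,.45]); print(s.x); print(s.fun.reshape(-1,2).round(1))
    p=s.x
    for n,uv,z in [('jar',(423,212),.075),('tub',(189,298),.061),('eras',(306,301),.011)]: print(n,onz(T,*uv,z))
    for y in (.08,-.08): print(case(p,pan(p[3],.145,y)),case(p,pan(0,.145,y)))
    print('slot shut',case(p,pan(0,.088,0,.026)))
E
python3 fit.py
```

```text
[ 0.61809673 -0.13109125  0.04017741  0.40251082]
[[-1.6 -0.4]
 [-0.5 -0.6]
 [-1.5  0.3]
 [-0.5  0.1]
 [-1.   1. ]
 [-1.   0.8]
 [-1.4 -2.6]
 [ 1.3 -1.2]
 [ 1.3 -1.4]
 [-0.8  0.3]
 [-0.7 -1.9]
 [-0.6 -3.1]
 [ 1.3  0.1]]
jar [ 0.55898406 -0.28530878  0.075     ]
tub [0.40155515 0.17261152 0.061     ]
eras [ 0.38547413 -0.05377807  0.011     ]
[ 0.53588593 -0.05433144  0.12232129] [ 0.52195845 -0.05489131  0.066     ]
[ 0.54231259 -0.21420232  0.12232129] [ 0.52838511 -0.21476219  0.066     ]
slot shut [ 0.58212578 -0.13253725  0.086     ]
```

>>> carry_out(plan=[0, 0, 0.0225, 0.021, -0.037, 0, 0, 0, 0, 0.0225, 0.021, -0.037, 0, 0, 0, 0, 0.0225, 0.021, -0.037, 0, 0, 0, 0, 0.0225, 0.021, -0.037, 0, 0, 0, 0, 0.0225, 0.021, -0.037, 0, 0, 0, 0, 0.0225, 0.021, -0.037, 0, 0, 0, 0, 0.0225, 0.021, -0.037, 0, 0, 0, 0, 0.0225, 0.021, -0.037, 0, 0])

```text
t: 2.5
tcp_pos: [0.3722, 0.2406, 0.2316]
orientation: [[-0.984, 0.18, 0.001], [0.18, 0.984, 0.0], [-0.001, 0.0, -1.0]]
wrist_force: [0.3, 0.8, -0.1]
finger_gap: -0.0001
```

>>> carry_out(plan=[0, 0, 0.0225, 0.021, -0.037, 0, 0, 0, 0, 0.0225, 0.021, -0.037, 0, 0, 0, 0, 0.0225, 0.021, -0.037, 0, 0, 0, 0, 0.0225, 0.021, -0.037, 0, 0, 0, 0, 0.0225, 0.021, -0.037, -0.01, 0, 0, 0, 0.0225, 0.021, -0.037, -0.015, 0, 0, 0, 0.0225, 0.021, -0.037, -0.015, 0, 0, 0, 0.0225, 0.019, -0.035, -0.01, 0])

```text
t: 3.5
tcp_pos: [0.538, -0.0536, 0.1807]
orientation: [[-1.0, 0.001, -0.0], [0.001, 1.0, 0.0], [0.0, 0.0, -1.0]]
wrist_force: [0.5, -0.1, 0.4]
finger_gap: 0.0002
```

```bash
python3 - <<'E'
from h import *
s=r.sense();print(s['t'],s['tcp_pos'],s['orientation'].round(3),s['wrist_force'],s['joints'].round(1),s['finger_gap'])
w=snap('wrist','w1'); snap('side','s1')
a=cv2.imread('pics/s1.png')[120:300,180:420]; cv2.imwrite('pics/s1c.png',cv2.resize(a,None,fx=3,fy=3))
E
```

```text
3.5 [ 0.53804191 -0.05359396  0.1806529 ] [[-1.     0.001 -0.   ]
 [ 0.001  1.     0.   ]
 [ 0.     0.    -1.   ]] [ 0.5148222  -0.08110007  0.35098268] [ -10.2   17.4   94.5    0.    68.  -100.1] 0.00022569648424510859
```

View pics/w1.png

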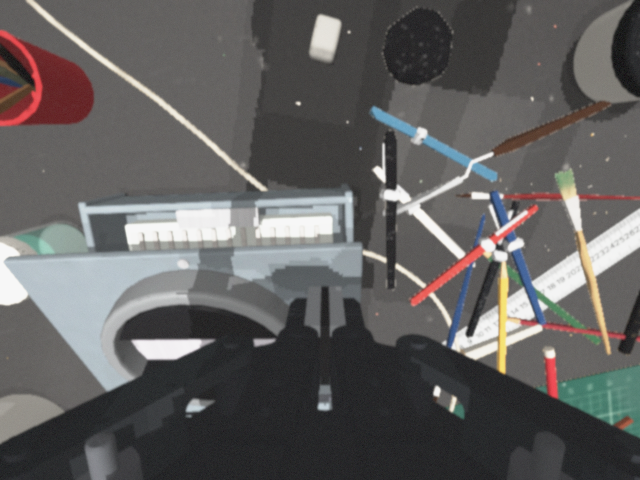

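View pics/s1c.png

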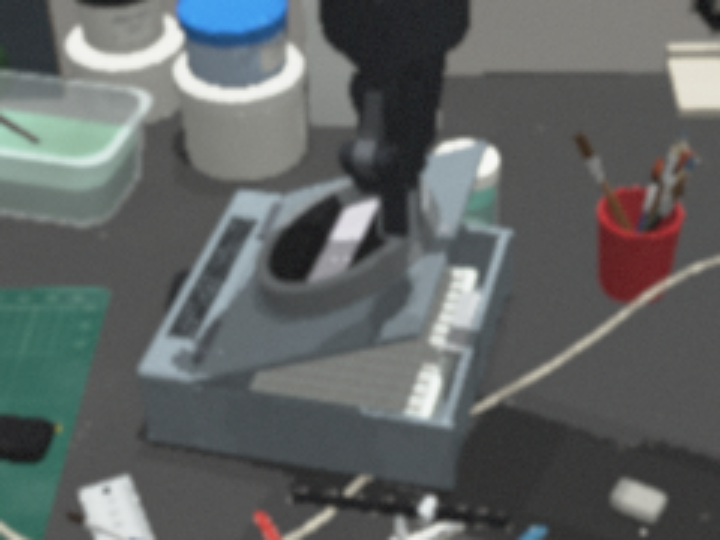

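>>> carry_out(plan=[0, 0, 0, -0.001, 0, -0.025, 0, 0, 0, 0, -0.001, 0, -0.02, 0, 0, 0, 0, -0.002, 0, -0.008, 0, 0, 0, 0, -0.002, 0, -0.008, 0, 0, 0, 0, -0.002, 0, -0.008, 0, 0, 0, 0, -0.002, 0, -0.008, 0, 0, 0, 0, -0.002, 0, -0.008, 0, 0, 0, 0, -0.002, 0, -0.008, 0])

```text
t: 4.6
tcp_pos: [0.5238, -0.0523, 0.0879]
orientation: [[-1.0, 0.002, 0.001], [0.002, 1.0, -0.0], [-0.001, -0.0, -1.0]]
wrist_force: [0.9, 0.1, 0.6]
finger_gap: 0.0002
```

```bash
python3 - <<'E'
from h import *
s=r.sense();print(s['t'],s['wrist_force'])
snap('side','s2');print(r.sense()['wrist_force'])
a=cv2.imread('pics/s2.png')[120:300,180:420]; cv2.imwrite('pics/s2c.png',cv2.resize(a,None,fx=3,fy=3))
E
```

```text
4.6 [0.87080475 0.12777305 0.60992104]
[0.35357565 0.026819   0.39659799]
```

View pics/s2c.png

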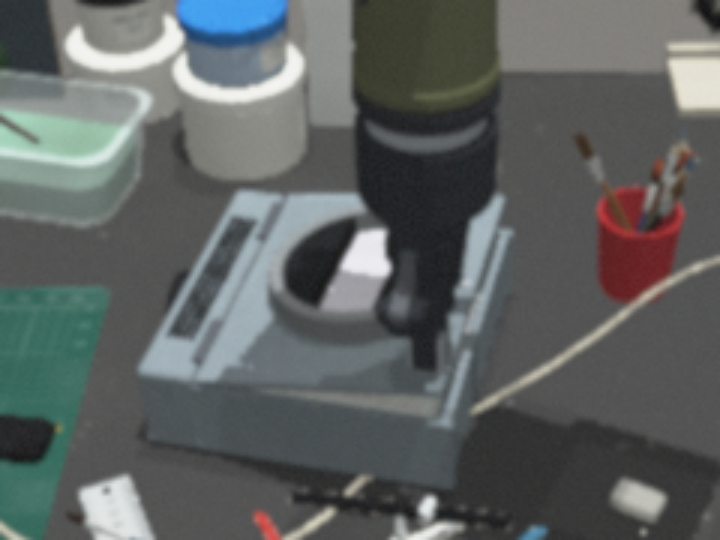

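>>> carry_out(plan=[0, 0, 0, -0.001, 0, -0.006, 0, 0, 0, 0, 0, 0, -0.006, 0, 0, 0, 0, 0, 0, -0.006, 0, 0, 0, 0, 0, 0, -0.003, 0])

```text
t: 5.15
tcp_pos: [0.5224, -0.0522, 0.0668]
orientation: [[-1.0, 0.002, -0.001], [0.002, 1.0, 0.0], [0.001, 0.0, -1.0]]
wrist_force: [-2.5, 0.2, 1.0]
finger_gap: 0.0002
```

>>> carry_out(plan=[0, 0, 0, 0, 0, -0.002, 0, 0, 0, 0, 0, 0, -0.001, 0])

```text
t: 5.4
tcp_pos: [0.5224, -0.0522, 0.0658]
orientation: [[-1.0, 0.002, 0.0], [0.002, 1.0, -0.0], [-0.0, -0.0, -1.0]]
wrist_force: [-5.5, 0.7, 20.3]
finger_gap: -0.0001
```

>>> carry_out(plan=[0, 0, 0, 0, 0, 0.015, 0, 0, 0, 0, 0, 0, 0.04, 0, 0, 0, 0, 0.015, -0.02, 0.04, 0.05, 0, 0, 0, 0.015, -0.02, 0.015, 0.05, 0, 0, 0, 0.015, -0.02, 0, 0.05, 0, 0, 0, 0.015, -0.02, 0, 0.05])

```text
t: 6.15
tcp_pos: [0.5835, -0.1329, 0.1753]
orientation: [[-1.0, 0.002, 0.002], [0.002, 1.0, -0.0], [-0.002, -0.0, -1.0]]
wrist_force: [0.3, -0.1, -0.5]
finger_gap: 0.0501
```

```bash
python3 - <<'E'
from h import *
s=r.sense();print(s['t'],s['tcp_pos'],s['wrist_force'],s['finger_gap'])
for c in ['side','top','wrist']: 
  q=snap(c,c+'3')
  print(c,proj(q,[.58213,-.13254,.086]), proj(q,s['tcp_pos']))
  if c=='wrist':
    a=[(round(float(d['score']),2),[d['xy'][0]*640,d['xy'][1]*480]) for d in r.recognise(c,'slot_center')[:2]]; print(a)
a=cv2.imread('pics/side3.png')[120:300,180:420]; cv2.imwrite('pics/s3c.png',cv2.resize(a,None,fx=3,fy=3))
E
```

```text
6.15 [ 0.58351278 -0.13294417  0.17533334] [ 0.30823713 -0.11310034 -0.46129745] 0.05011259754059106
side [303.94693167 209.47218059] [301.52622635 170.73735562]
top [344.33908684 201.11116155] [347.69614374 195.09654688]
wrist [328.43504546 243.18215117] [329.38681276 301.48630093]
[(0.71, [328.192, 245.376])]
```

View pics/wrist3.png

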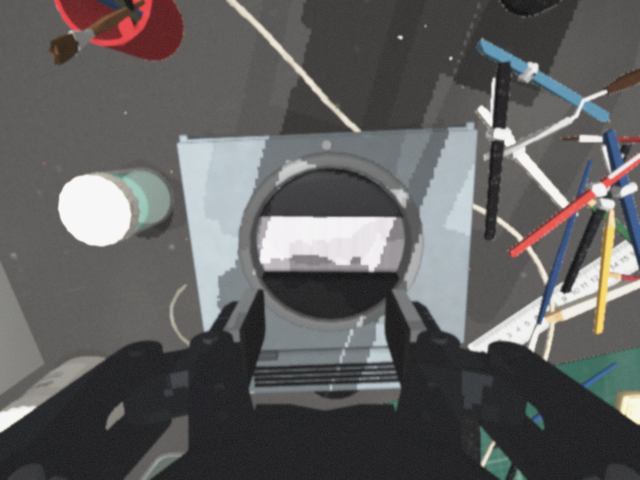

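View pics/s3c.png

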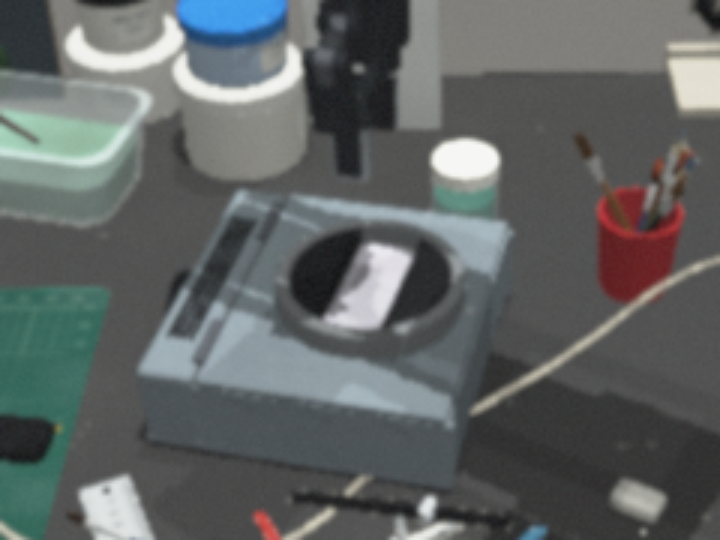

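View pics/top3.png

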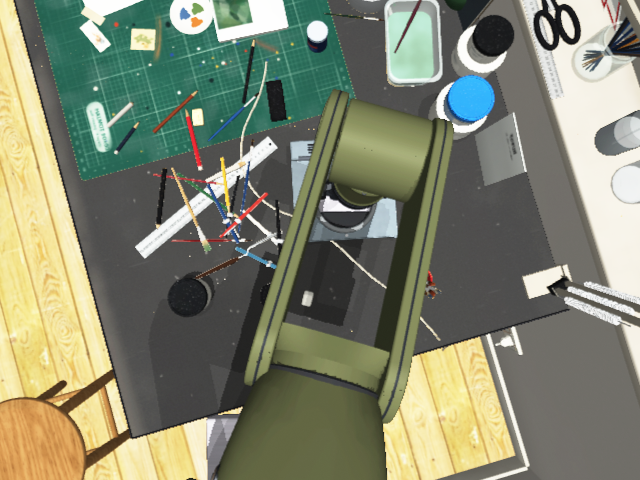

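>>> carry_out(plan=[0, 0, 0, -0.002, 0.0015, -0.04, 0.05, 0, 0, 0, 0, 0, -0.03, 0.05, 0, 0, 0, 0, 0, -0.015, 0.05, 0, 0, 0, 0, 0, -0.01, 0.05, 0, 0, 0, 0, 0, -0.007, 0.05])

```text
t: 6.98
tcp_pos: [0.581, -0.1306, 0.0725]
orientation: [[-1.0, 0.002, 0.001], [0.002, 1.0, -0.0], [-0.001, -0.0, -1.0]]
wrist_force: [-0.1, 0.5, 1.1]
finger_gap: 0.0497
```

```bash
python3 - <<'E'
from h import *
s=r.sense();print(s['t'],s['tcp_pos'],s['wrist_force'],s['moment'],s['finger_gap'])
snap('wrist','w4');snap('side','s4')
a=cv2.imread('pics/s4.png')[120:300,180:420]; cv2.imwrite('pics/s4c.png',cv2.resize(a,None,fx=3,fy=3))
E
```

```text
6.975 [ 0.58101165 -0.13062249  0.07251368] [-0.0656585   0.51705475  1.06879001] [-0.01051479 -0.0294244  -0.01012307] 0.04967642819122835
```

View pics/w4.png

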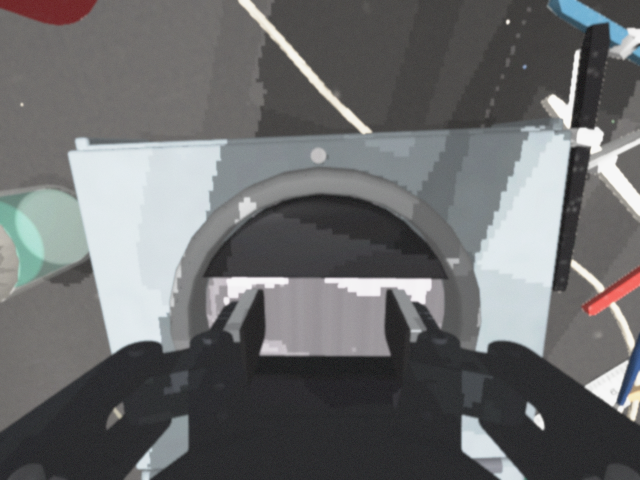

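View pics/s4c.png

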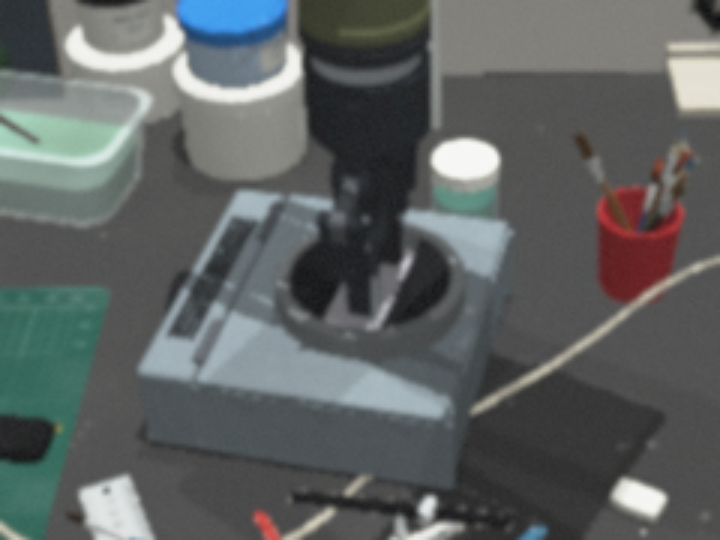

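>>> carry_out(plan=[0, 0, -0.1, 0, 0, 0, 0.05, 0, 0, -0.1, 0, 0, 0, 0.05, 0, 0, -0.1, 0, 0, 0, 0.05, 0, 0, -0.1, 0, 0, 0, 0.05, 0, 0, -0.1, 0, 0, 0, 0.05])

```text
t: 7.7
tcp_pos: [0.5836, -0.1321, 0.0739]
orientation: [[-0.875, 0.484, 0.006], [0.484, 0.875, -0.002], [-0.007, 0.001, -1.0]]
wrist_force: [2.0, -1.8, -0.6]
finger_gap: 0.0499
```

```bash
python3 - <<'E'
from h import *
s=r.sense();print(s['t'],s['tcp_pos'],s['wrist_force'],s['moment'],s['finger_gap'],s['joints'].round(1))
snap('wrist','w5')
E
```

```text
7.7 [ 0.58357259 -0.13205428  0.07387818] [ 2.04312421 -1.83986348 -0.61416001] [-0.35063198 -0.52358675  0.13943158] 0.049926901101665096 [-16.8  28.   94.8  -0.   56.7 -77.8]
```

View pics/w5.png

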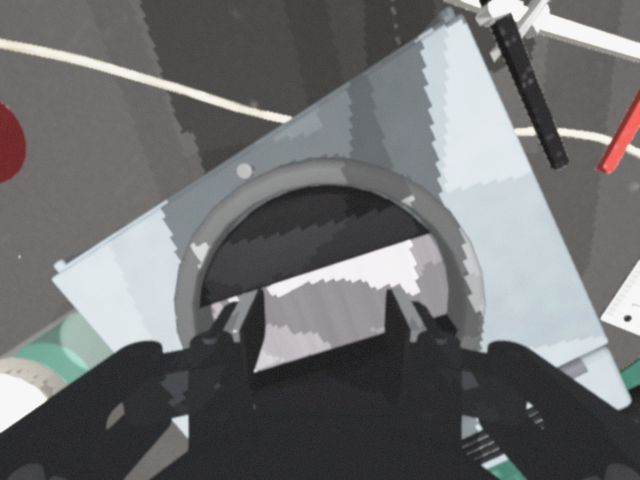

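>>> carry_out(plan=[0, 0, -0.13, 0, 0, 0, 0.05, 0, 0, -0.13, 0, 0, 0, 0.05, 0, 0, -0.13, 0, 0, 0, 0.05, 0, 0, -0.13, 0, 0, 0, 0.05, 0, 0, -0.13, 0, 0, 0, 0.05, 0, 0, -0.13, 0, 0, 0, 0.05, 0, 0, -0.13, 0, 0, 0, 0.05, 0, 0, -0.13, 0, 0, 0, 0.05])

```text
t: 8.75
tcp_pos: [0.5823, -0.1314, 0.0737]
orientation: [[-0.026, 1.0, 0.004], [1.0, 0.026, -0.001], [-0.001, 0.004, -1.0]]
wrist_force: [1.9, -0.4, 1.8]
finger_gap: 0.05
```

```bash
python3 - <<'E'
from h import *
s=r.sense();print(s['t'],s['tcp_pos'],s['wrist_force'],s['moment'],s['finger_gap'],s['joints'].round(1))
E
```

```text
8.75 [ 0.58234605 -0.13144553  0.07370892] [ 1.91812326 -0.39650138  1.78491547] [-0.12670995 -0.3259925   0.14908023] 0.0499881819185274 [-16.8  28.   94.9  -0.   56.8 -18.3]
```

Yaw about 1.5°; some 16° of slack remain. Continue in small steps.

>>> carry_out(plan=[0, 0, -0.06, 0, 0, 0, 0.05, 0, 0, -0.06, 0, 0, 0, 0.05, 0, 0, -0.05, 0, 0, 0, 0.05, 0, 0, -0.04, 0, 0, 0, 0.05])

```text
t: 9.25
tcp_pos: [0.5822, -0.131, 0.0737]
orientation: [[0.18, 0.984, 0.004], [0.984, -0.18, -0.001], [-0.0, 0.004, -1.0]]
wrist_force: [1.9, 0.0, 1.1]
finger_gap: 0.0499
```

```bash
python3 - <<'E'
from h import *
s=r.sense();print(s['t'],s['tcp_pos'],s['wrist_force'],s['moment'],s['finger_gap'],s['joints'].round(1))
w=snap('wrist','w6')
E
```

```text
9.25 [ 0.58220793 -0.13099725  0.07366135] [1.86133046 0.02950366 1.14231712] [ 0.01183539 -0.2874329   0.16065795] 0.04987907037798201 [-16.7  28.   94.9   0.   56.9  -6.4]
```

View pics/w6.png

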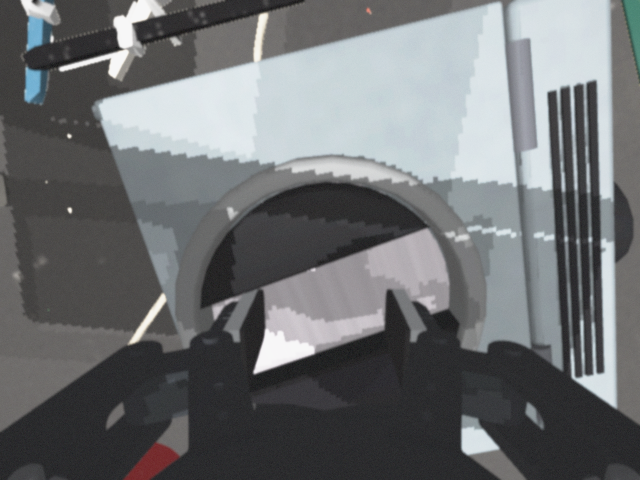

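>>> carry_out(plan=[0, 0, -0.04, 0, 0, 0, 0.05, 0, 0, -0.03, 0, 0, 0, 0.05, 0, 0, -0.02, 0, 0, 0, 0.05])

```text
t: 9.68
tcp_pos: [0.5815, -0.1308, 0.0731]
orientation: [[0.268, 0.963, 0.002], [0.963, -0.268, -0.0], [0.0, 0.002, -1.0]]
wrist_force: [2.8, 0.7, 2.1]
finger_gap: 0.0497
```

```bash
python3 - <<'E'
from h import *
s=r.sense();print(s['t'],s['orientation'].round(3)[0],s['wrist_force'],s['moment'],s['joints'].round(1))
E
```

```text
9.675 [0.268 0.963 0.002] [2.836228   0.70252672 2.05139296] [ 0.08435255 -0.32329496  0.18049107] [-16.7  28.   95.    0.   56.9  -1.2]
```

>>> carry_out(plan=[0, 0, -0.02, 0, 0, 0, 0.05, 0, 0, -0.02, 0, 0, 0, 0.05, 0, 0, 0, 0, 0, 0, 0.05])

```text
t: 10.05
tcp_pos: [0.5804, -0.1308, 0.0722]
orientation: [[0.306, 0.952, -0.0], [0.952, -0.306, 0.0], [-0.0, -0.0, -1.0]]
wrist_force: [0.6, 0.2, 1.9]
finger_gap: 0.0501
```

```bash
python3 - <<'E'
from h import *
s=r.sense();print(s['t'],s['orientation'].round(3)[0],s['wrist_force'],s['moment'],s['joints'].round(1))
snap('wrist','w7')
E
```

```text
10.05 [ 0.306  0.952 -0.   ] [0.61788175 0.16551521 1.94952957] [-0.02821573 -0.28898373  0.08516122] [-16.8  28.1  95.   -0.   56.9   1.1]
```

View pics/w7.png

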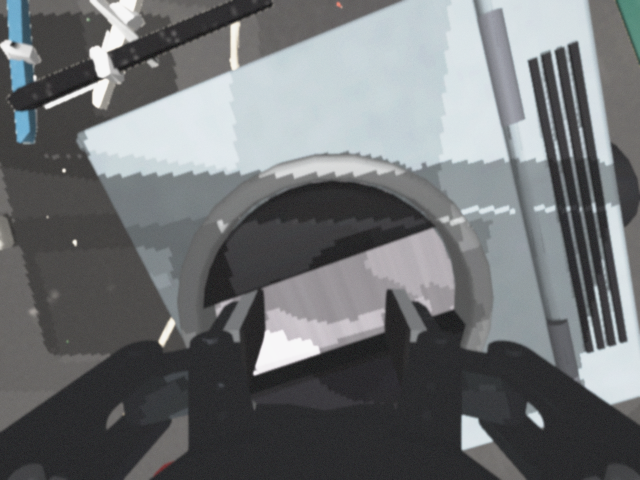

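>>> carry_out(plan=[0, 0, -0.03, 0, 0, 0, 0.05, 0, 0, -0.03, 0, 0, 0, 0.05])

```text
t: 10.35
tcp_pos: [0.58, -0.1307, 0.0722]
orientation: [[0.361, 0.933, -0.001], [0.933, -0.361, -0.001], [-0.001, -0.001, -1.0]]
wrist_force: [1.2, 0.6, 3.4]
finger_gap: 0.05
```

```bash
python3 - <<'E'
from h import *
s=r.sense();print(s['t'],s['tcp_pos'],s['orientation'].round(3)[0],s['wrist_force'],s['moment'],s['joints'].round(1))
E
```

```text
10.35 [ 0.58004909 -0.13072124  0.07220676] [ 0.361  0.933 -0.001] [1.21260332 0.60104006 3.36917306] [ 0.19273519 -0.24860058  2.12687833] [-16.7  28.1  95.1  -0.1  56.9   4.5]
```

Moment jumped to 2.1 N m: at the stop. Back off within the slack and lift out.

>>> carry_out(plan=[0, 0, 0.07, 0, 0, 0, 0.05, 0, 0, 0.08, 0, 0, 0, 0.05, 0, 0, 0.1, 0, 0, 0, 0.05, 0, 0, 0, 0, 0, 0.02, 0.05, 0, 0, 0, 0, 0, 0.05, 0.05, 0, 0, 0, 0, 0, 0.06, 0.05, 0, 0, 0, -0.03, 0.03, 0.05, 0.05, 0, 0, 0, -0.04, 0.06, 0.02, 0.05])

```text
t: 11.35
tcp_pos: [0.5192, -0.0526, 0.2693]
orientation: [[0.126, 0.992, 0.004], [0.992, -0.126, -0.001], [-0.0, 0.004, -1.0]]
wrist_force: [-0.2, 0.5, 0.2]
finger_gap: 0.0499
```

>>> carry_out(plan=[0, 0, 0, -0.04, 0.06, 0, 0.05, 0, 0, 0, -0.04, 0.06, 0, 0.05, 0, 0, 0, -0.04, 0.06, 0, 0.05, 0, 0, 0, -0.02, 0.06, 0, 0.05, 0, 0, 0, 0, 0.06, 0, 0.05, 0, 0, 0, 0, 0.06, 0, 0.05])

```text
t: 12.1
tcp_pos: [0.3931, 0.2842, 0.2662]
orientation: [[0.123, 0.992, -0.002], [0.992, -0.123, -0.001], [-0.002, -0.001, -1.0]]
wrist_force: [1.2, -0.9, 0.3]
finger_gap: 0.0497
```

```bash
python3 - <<'E'
from h import *
s=r.sense();print(s['t'],s['tcp_pos'],s['wrist_force'],s['moment'])
snap('top','t8');snap('side','s8')
a=cv2.imread('pics/t8.png')[125:255,275:445]; cv2.imwrite('pics/t8c.png',cv2.resize(a,None,fx=4.5,fy=4.5,interpolation=2))
a=cv2.imread('pics/s8.png')[160:285,220:360]; cv2.imwrite('pics/s8c.png',cv2.resize(a,None,fx=4.5,fy=4.5,interpolation=2))
E
```

```text
12.1 [0.39308927 0.28422161 0.2661904 ] [ 1.15397513 -0.87176715  0.340968  ] [ 0.07430928 -0.0223796   0.02617725]
```

View pics/t8c.png

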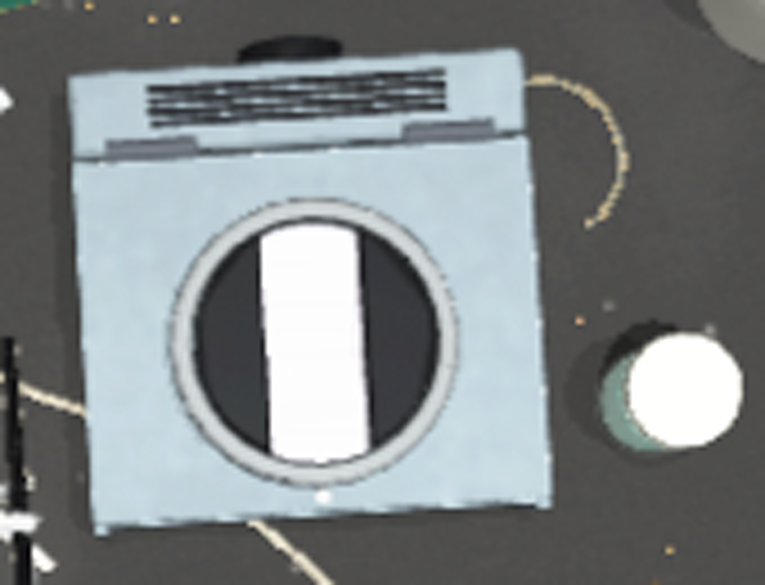

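View pics/s8c.png

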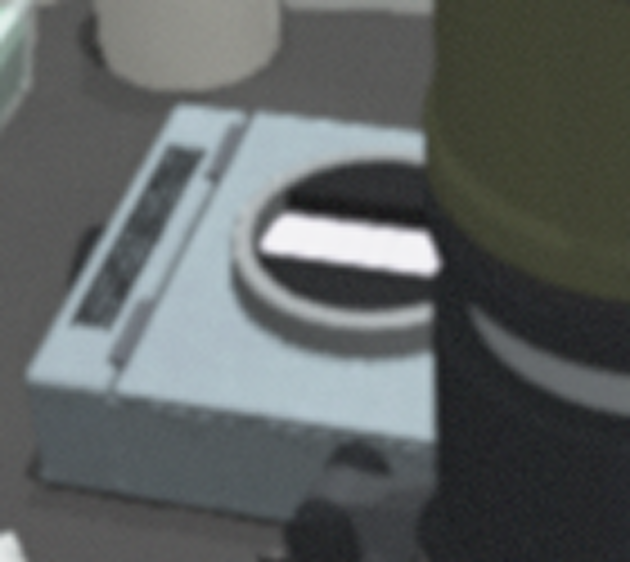

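View pics/t8.png

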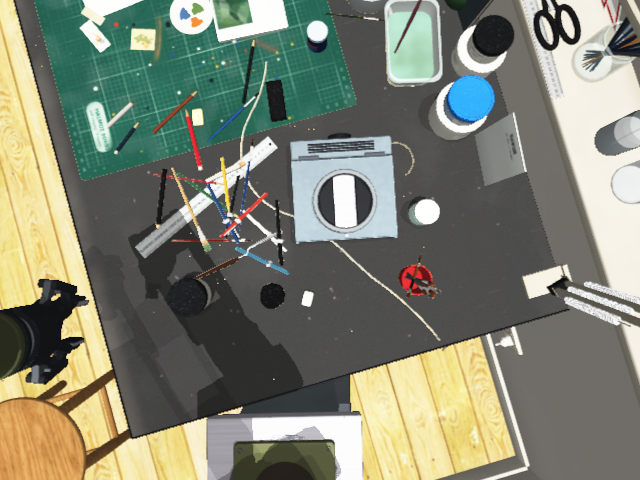

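```bash
python3 - <<'E'
from h import *
print(r.hand_in(), r.sense()['t'])
E
```

```text
the job is handed in; nothing more can be done
the job is handed in; nothing more can be done
```

The panel is shut and the fastener is turned clockwise to its stop. I handed the job in at about 12 s of the 48 s allowed; the hand-in gave no verdict.

- **Panel:** I pushed it shut with the closed fingertips at press_left. It came firm on the rim at about 66 mm height with 20 N.
- **Fastener:** I set both fingertips, 50 mm apart, in the slot rather than one, so that they turned it evenly about its centre. The turning moment stayed near 0.15 N m, then jumped to 2.1 N m at the stop. I backed off within the slot's play and lifted clear.
- **Last checks:**
  - In the top picture the slot is parallel to the case sides to within about half a degree and points at the steel mark. The panel lies flush with the front rim.
  - The ink jar, tub and eraser stand where they were, and the arm touches nothing. In the last side picture the arm hid the case's front, so that view confirms only the back and middle.
  - No check failed. The fastener's centre differed by about 2–3 mm between the case fit and the wrist picture, so I aimed between them, well inside the slot's play.

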